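# Close the gift box on the scale and accept its weight

## Task

The filled gift box standing on the scale still has its lid sticking up: press that lid gently down with the fingertips until it sits fully home, then take the fingers off the box and give the scale's green key a gentle press to accept the weight, and let it go. Only touch and press, lift nothing: the box stays where it stands on the pan, the red key is not pressed, and the two boxes waiting beside the scale (one of them also has its lid up) and the other loose things are not disturbed.

Things in the scene. Friction and masses are not known exactly. Their poses are not given: they have to be found in the camera images.
- scale: White kitchen bench scale, 198 (its x) x 158 (its y) x 29 mm high, fixed on the table. Origin: centre of its underside. Its front edge, with the display and two round keys, is its -x side and faces the robot, more or less (yaw up to 0.3 rad either way). The square pan (132 x 138 mm, top 29 mm up) begins 28 mm behind (+x of) the key centres; the pan's top stands 1.5 mm above the key tops. The housing round the keys is 24.5 mm high.
- green_key_top (a point): Centre of the top of the scale's green round key, 17 mm across, left of the display as the robot sees it, 68 mm in front (-x) and 52 mm left (+y) of the scale's origin, 27 mm above the table. Axes as the scale's.
- scale_key_0 (a joint): Green key, m: 0 released, 0.0012 fully down; springs back by itself; about 5 N presses it fully, then the stop is rigid. It counts as pressed from 0.0008.
- scale_key_1 (a joint): Red key right of the display (68 mm in front and 52 mm right of the scale's origin), the same kind of key: not to be pressed.
- box_on_scale: Clear upright gift box of cookies with a dark label on its lower front, 74 x 74 mm, 126 mm high without the lid, about 0.2 kg, loose, standing on the back part of the scale's pan with its front side at least 65 mm behind the key centres. Origin: centre of its underside, 29 mm above the table.
- box_on_scale_lid_top (a point): Centre of the flat top of that box's clear square lid (64 x 64 mm of flat face inside a 74 mm rim about 1 mm higher; under it a thin clear collar runs inside the box's walls), 128 mm above the box's underside when home, higher by the lid's joint value.
- box_on_scale_lid (a joint): How far that lid stands up above home, m (0 home, starts at 0.008 to 0.016). It slides straight down on the box with a snug fit: about 2.5 N moves it, it stays where it is left, and home is a rigid stop.
- box_wait_a: Waiting gift box of the same kind and size, on the table to the left of the scale, loose. Origin: centre of its underside. Its lid stands up too; leave it alone.
- box_wait_a_lid_top (a point): Centre of the top of that waiting box's lid, 8 to 16 mm above its home height (128 mm above the table).
- box_wait_b: Second waiting gift box of the same kind, on the table to the left of the scale, loose, lid home; leave it alone. The two waiting boxes may change places.
- box_wait_b_lid_top (a point): Centre of the top of the second waiting box's lid, 128 mm above the table.
- pepper: Small jar with black cap, 41 mm across, 105 mm high, near left; loose, leave alone. Origin: centre of its underside.
- vanilla: Second small jar with black cap, same size, near left; loose, leave alone. Origin: centre of its underside.
- labels: Roll of round stickers lying flat, 79 mm across, 36 mm high, near right; loose, leave alone. Origin: centre of its underside.
- cookie_a: Loose cookie, about 35 mm across and 19 mm high, far right; leave alone.
- cookie_b: Loose cookie, about 30 mm across and 19 mm high, near left; leave alone.
Not all that is in view belongs to the job. Leave any blue look-alike of the box_on_scale alone.

How it is judged (in metres and radians):
On the way, in this order (a step that is already met when the one before it is completed fails the run):
1. the lid of the box on the scale is pressed fully home (under 2 mm up) and the fingers are off the box (value of joint box_on_scale_lid below 0.002 m and contact force between the fingers and box_on_scale below 0.1 N), for 0.2 s.
2. the green key is pressed (0.8 mm or more) with the fingers off the box (value of joint scale_key_0 above 0.0008 m and contact force between the fingers and box_on_scale below 0.1 N), for 0.05 s.
At the end, for the whole second after the job is handed in: The lid of the box on the scale is home (under 2 mm), that box stands upright and at rest within 12 mm of where it stood, both keys are released, the waiting boxes' lids are within 6 mm and all other loose things within 10 mm of where they were (value of joint box_on_scale_lid below 0.002 m and value of joint each of scale_key_0, scale_key_1 below 0.0003 m and distance of box_on_scale from where it was at the start of the episode below 0.012 m and angle between box_on_scale's own z axis and vertical below 0.05 rad and linear speed of box_on_scale below 0.01 m/s and distance of each of box_wait_a_lid_top, box_wait_b_lid_top from where it was at the start of the episode below 0.006 m and distance of each of box_wait_a, box_wait_b, pepper, vanilla, labels, cookie_a, cookie_b from where it was at the start of the episode below 0.01 m); the robot touches nothing.
It fails at once if the green key is pressed while the lid still stands up (value of joint scale_key_0 above 0.0006 m and value of joint box_on_scale_lid above 0.003 m).
It fails at once if the red key is pressed (value of joint scale_key_1 above 0.0006 m).
It fails at once if the box or the scale is pressed harder than 35 N (contact force between any of the arm, the fingers and box_on_scale above 35 N or contact force between any of the arm, the fingers and scale above 35 N).
It fails at once if the box on the scale is lifted, shifted more than 15 mm or tipped, or its lid pulled up instead of pressed down (distance of box_on_scale from where it was at the start of the episode above 0.015 m or angle between box_on_scale's own z axis and vertical above 0.15 rad or value of joint box_on_scale_lid above 0.021 m).
It fails at once if a waiting box or its lid, or another loose thing, is disturbed (distance of any of box_wait_a_lid_top, box_wait_b_lid_top from where it was at the start of the episode above 0.008 m or distance of any of box_wait_a, box_wait_b from where it was at the start of the episode above 0.012 m or distance of any of pepper, vanilla, labels, cookie_a, cookie_b from where it was at the start of the episode above 0.015 m).
It also fails if it takes over 42 s, if anything falls off the work surface, if the arm or the gripper's body presses on something with over 40 N, if the wrist force passes 120 N, or if a joint passes its speed limit or range.

## Robot

A 6-joint arm with a two-finger parallel gripper is mounted at the origin on the work surface; the furniture and walls round the work are solid. World frame = base frame: x ahead of the robot, y to its left, z up, the work surface at z = 0. Lengths are in m, angles in degrees, forces in N, time in s.
With the tool pointing down it reaches from about 0.25 to 0.8 m from the base axis. Payload 3.9 kg.
Tool frame: the origin (TCP) lies on the centre line of the jaws, within the pads' length; the fingertips stand 19 mm ahead of it and the grasp point (between the pads) is the TCP; z points along the fingers, y is the line along which they close (so a half turn about z gives the same grasp; the last joint's range is limited). The gripper opens to 85 mm and grips with 20 to 120 N. Pads are 22 mm wide; open, the fingers measure 114 mm over their backs; the gripper's body (76 mm by 85 mm) begins 54 mm behind the grasp point. The pads swing forward as they close: fully open they stand 13 mm farther back than shut.
Start: joints at [73.797, 14.897, -7.913, 67.191, 0, 90], TCP at [0.146, 0.504, 0.25] pointing down, gripper open.
Joint ranges: [-159.42, 159.42], [-47.68, 98.78], [-73.54, 78.23], [-108.79, 121.32], [-90, 84.71], [-180, 180]. Speed limits (degrees/s): [147.25, 147.25, 180, 180, 180, 180].

## Interface

Orientations are given as a 3x3 rotation matrix whose columns are the frame's x, y, z axes.
In Python, from cell import r, effector, optics gives the robot as it stands. Calls block until the motion is done:
- r.reach(position, orientation): joint-space move of the TCP to a pose.
- r.servo_line(position, orientation=None, vel=0.15): straight line of the TCP; orientation=None keeps the orientation; vel is the mean speed in m/s.
- r.move_joints(angles): joint-space move.
- effector.gripper_open() and effector.grasp(grip_force=None): open the fingers fully, or close them until they stop; grip_force is the grip in N (None keeps the last).
- r.wait(seconds).
- r.solve_ik(position, orientation): joint angles nearest the present ones, or None.
- r.get_state(): the state.
- optics.read_camera(name): name is "scene" or "top"; returns a dict with "pixels" (480x640x3 uint8, red, green, blue), "camera_matrix" (3x3 intrinsics, pixels), "rvec" (rotation vector, rad) and "tvec" (3), from world to camera coordinates, as OpenCV has them. Camera axes: x right, y down, z forward; pixel columns grow to the right and rows downward; lengths in m; the calibration is good to about 2 mm. A picture is of the moment at which its call begins. There is no depth.
A pose or a line that the arm cannot do raises r.Unreachable and nothing moves.
- r.hand_in(): hands the job in; it is judged then, once.
The state is a dict: "clock": time; "qpos": joint angles; "qd": joint speeds; "tau": joint torques, N m; "tool_pos": TCP position; "ee_rot": TCP orientation; "ft_force": force on the tool from outside, world axes, zero at the start; "torque": the same for the moment, N m; "width": finger opening in m; "grip_force": force on a finger pad.
Only numpy, scipy, OpenCV 4.12 (cv2) and the standard library are available. Lean on these libraries where they do the work, as an engineer would, in place of code of your own. Each camera call takes 0.05 s, during which the arm holds its last target. There are 200 camera calls.

## Working session

There is one attempt and no reset: what is moved stays moved. The work goes in short steps, each a Python script; the robot and the scene stay as the last script left them, time stands still between calls to the robot, and variables do not carry over. Pictures are saved under pics/ and viewed, at most 10 in all, crops included, and the job is handed in when it is done.

```bash
mkdir -p pics; ls; python3 - <<'E'
from cell import r, effector, optics
import cv2, pickle
d={}
for n in("scene","top"):
    c=optics.read_camera(n); d[n]=c
    cv2.imwrite(f"pics/{n}0.png",c["pixels"][:,:,::-1])
    R=cv2.Rodrigues(c["rvec"])[0]; print(n,c["camera_matrix"].tolist(),(-R.T@c["tvec"].reshape(3)).round(3),R.round(2).tolist())
pickle.dump(d,open("cams.pkl","wb"))
print(r.get_state())
E
```

```text
pics
scene [[445.954909493379, 0.0, 323.8317909349329], [0.0, 445.954909493379, 239.9660289077826], [0.0, 0.0, 1.0]] [ 0.058 -0.644  0.937] [[0.84, -0.54, -0.01], [-0.4, -0.61, -0.69], [0.37, 0.58, -0.73]]
top [[518.1201401421845, 0.0, 317.9657499212378], [0.0, 518.1201401421845, 247.31078374636843], [0.0, 0.0, 1.0]] [ 0.367 -0.007  1.268] [[-0.01, -1.0, -0.02], [-1.0, 0.01, -0.09], [0.09, 0.02, -1.0]]
{'clock': 0.1, 'qpos': array([ 7.37965910e+01,  1.49313590e+01, -7.98054176e+00,  6.71919791e+01,
        2.07676246e-03,  8.99993169e+01]), 'qd': array([-0.09470717, -0.01690623,  0.31125547, -0.00405885,  0.06576896,
        0.07909517]), 'tau': array([-1.60004638e-03, -4.06509089e+01,  2.54527080e+01,  1.00860558e-02,
       -1.58984540e-04,  5.67068696e-06]), 'tool_pos': array([0.14631902, 0.50356071, 0.24953936]), 'ee_rot': array([[-9.60280393e-01,  2.79036333e-01, -5.40733199e-04],
       [ 2.79036855e-01,  9.60278833e-01, -1.73090988e-03],
       [ 3.62678991e-05, -1.81304331e-03, -9.99998356e-01]]), 'ft_force': array([-0.05060117, -0.08326592,  0.397812  ]), 'torque': array([-0.00496051, -0.01818364, -0.02593368]), 'grip_force': 0.0, 'width': 0.08528214677633272}
```

View pics/scene0.png

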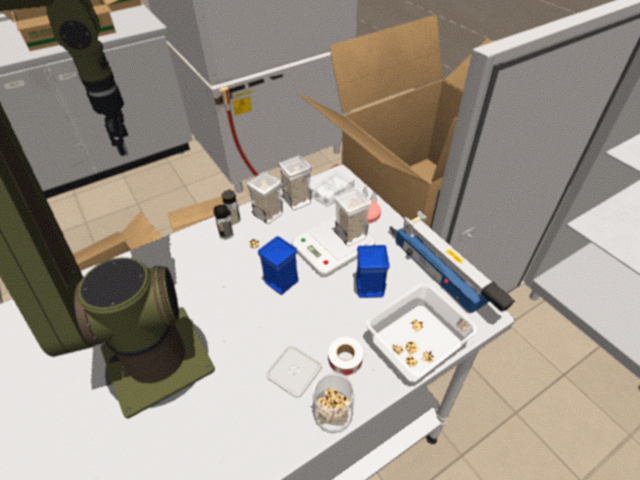

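View pics/top0.png

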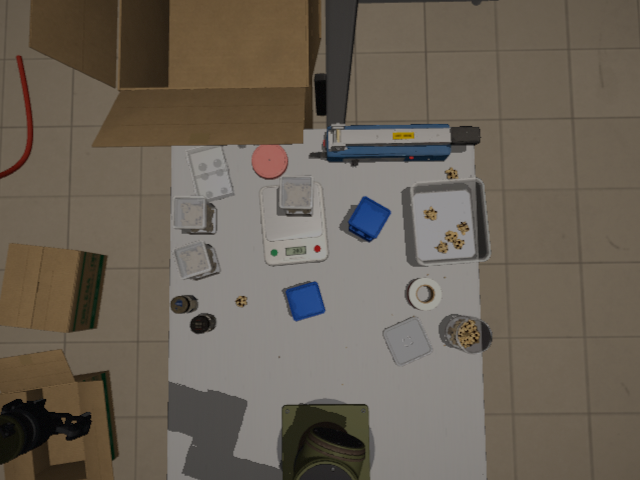

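The top view shows the scale with its green key near (274,253), red key near (318,249), and the box lid near (296,193). The blue look-alikes are at (370,218) and (305,300).

```bash
cat > h.py <<'E'
import numpy as np, cv2, pickle
def load(): return pickle.load(open("cams.pkl","rb"))
def ray(c,uv,z):
    R=cv2.Rodrigues(c["rvec"])[0]; o=-R.T@np.ravel(c["tvec"])
    d=R.T@np.linalg.inv(c["camera_matrix"])@[uv[0],uv[1],1]
    return o+d*(z-o[2])/d[2]
def proj(c,P): return cv2.projectPoints(np.float64(P).reshape(-1,1,3),c["rvec"],c["tvec"],c["camera_matrix"],None)[0][:,0]
E
python3 - <<'E'
from h import *
d=load()
boxes={"top":(262,240,330,265),"scene":(292,232,345,275)}
for n,(x0,y0,x1,y1) in boxes.items():
    im=d[n]["pixels"][y0:y1,x0:x1].astype(int); R,G,B=im[...,0],im[...,1],im[...,2]
    for nm,w in(("green",np.clip(G-np.maximum(R,B)-25,0,None)),("red",np.clip(R-np.maximum(G,B)-40,0,None))):
        ys,xs=np.nonzero(w); ww=w[ys,xs]
        uv=[x0+(xs*ww).sum()/ww.sum(),y0+(ys*ww).sum()/ww.sum()]
        print(n,nm,len(xs),np.round(uv,2),ray(d[n],uv,.027).round(4))
a=cv2.resize(d["top"]["pixels"][170:270,250:340],None,fx=6,fy=6,interpolation=cv2.INTER_CUBIC)
cv2.imwrite("pics/topc.png",a[:600,:,::-1])
b=cv2.resize(d["scene"]["pixels"][180:280,290:400],None,fx=6,fy=6,interpolation=cv2.INTER_CUBIC)
cv2.imwrite("pics/scenec.png",b[:,:,::-1])
E
```

```text
top green 31 [273.98 252.24] [0.4653 0.118  0.027 ]
top red 36 [316.94 248.26] [0.4735 0.0145 0.027 ]
scene green 17 [302.74 239.62] [0.4672 0.1188 0.027 ]
scene red 24 [325.38 261.83] [0.4756 0.0148 0.027 ]
```

View pics/topc.png

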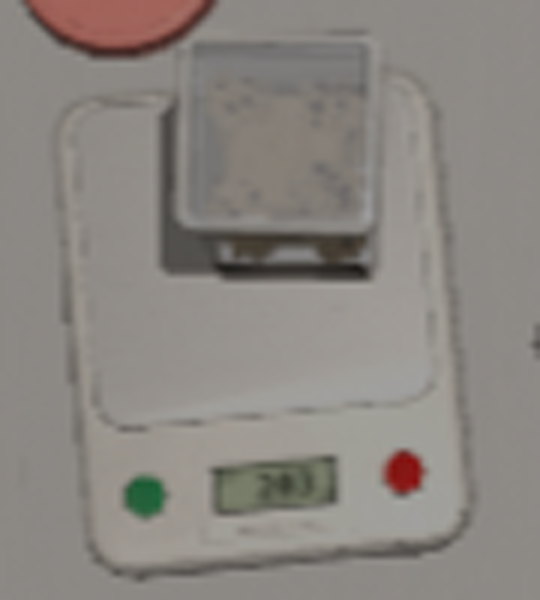

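View pics/scenec.png

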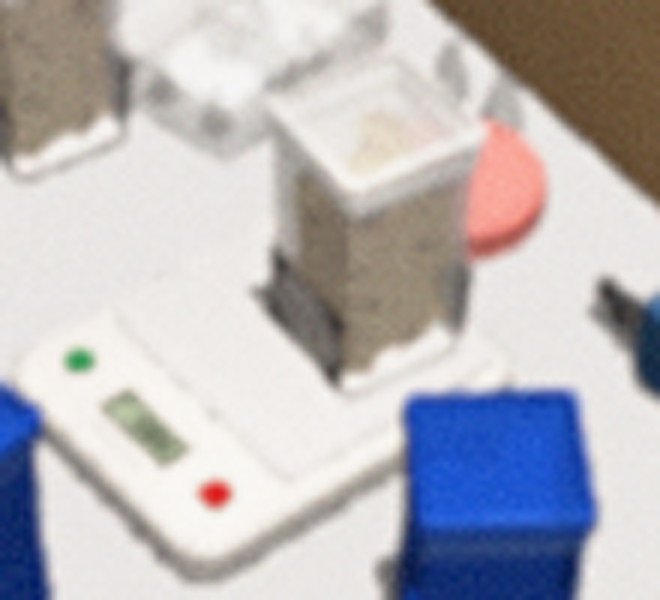

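```bash
python3 - <<'E'
from h import *
d=load(); T,S=d["top"],d["scene"]
tc=np.array([[185,38],[378,36],[375,232],[180,225]])/6-.42+[250,170]
sc=np.array([[270,97],[385,55],[488,130],[355,190]])/6-.42+[290,180]
def P(c): return c["camera_matrix"]@np.c_[cv2.Rodrigues(c["rvec"])[0],np.ravel(c["tvec"])]
# match: top order = far-left,far-right,near-right,near-left ; scene order = left(near-left), far(far-left), right(far-right), near(near-right)
so=sc[[1,2,3,0]]
X=cv2.triangulatePoints(P(T),P(S),tc.T.copy(),so.T.copy()); X=(X[:3]/X[3]).T
print(X.round(4),X.mean(0).round(4))
c=X.mean(0); print([np.linalg.norm(X[i]-X[(i+1)%4]).round(4) for i in range(4)])
for z in(.16,.17,.175): print(z,ray(T,tc.mean(0),z).round(4),ray(S,so.mean(0),z).round(4))
from cell import r
ps=np.arctan2(.0083,.1037)
for k in(0,np.pi):
    a=ps+k; M=np.array([[np.cos(a),np.sin(a),0],[np.sin(a),-np.cos(a),0],[0,0,-1.]])
    for p in([c[0],c[1],.26],[c[0],c[1],.17],[.466,.1184,.12],[.466,.1184,.04]): print(k,np.round(r.solve_ik(p,M),1) if r.solve_ik(p,M) is not None else None)
E
```

```text
[[0.6194 0.0904 0.1621]
 [0.6191 0.0193 0.1696]
 [0.5489 0.0207 0.1693]
 [0.5526 0.0905 0.1685]] [0.585  0.0552 0.1674]
[np.float64(0.0715), np.float64(0.0702), np.float64(0.0699), np.float64(0.0671)]
0.16 [0.5859 0.0558 0.16  ] [0.5903 0.061  0.16  ]
0.17 [0.5839 0.0553 0.17  ] [0.5834 0.052  0.17  ]
0.175 [0.5829 0.055  0.175 ] [0.58   0.0474 0.175 ]
0 [   5.4   20.9    2.3   71.4    0.  -179.2]
0 [   5.4   23.4   -7.5   59.1    0.  -179.2]
0 [  14.3   16.2  -27.1   46.7    0.  -170.3]
0 [  14.3   21.8  -33.4   34.8    0.  -170.3]
3.141592653589793 [ 5.4 20.9  2.3 71.4  0.   0.8]
3.141592653589793 [ 5.4 23.4 -7.5 59.1  0.   0.8]
3.141592653589793 [ 14.3  16.2 -27.1  46.7   0.    9.7]
3.141592653589793 [ 14.3  21.8 -33.4  34.8   0.    9.7]
```

```bash
cat >> h.py <<'E'
from cell import r, effector, optics
ps=np.arctan2(.0083,.1037)+np.pi
M=np.array([[np.cos(ps),np.sin(ps),0],[np.sin(ps),-np.cos(ps),0],[0,0,-1.]])
def descend(x,y,z0,zmin,fstop,step):
    "Step down until the upward force on the tool exceeds fstop"
    f0=np.array(r.get_state()["ft_force"])[2]; z=z0
    log=[]
    while z>zmin:
        z-=step; r.servo_line([x,y,z],M,vel=.02)
        s=r.get_state(); f=s["ft_force"][2]-f0
        log.append((round(z,4),round(float(s["tool_pos"][2]),4),round(float(f),2)))
        if f>fstop: break
    return z,log
E
python3 - <<'E'
from h import *
effector.grasp(20)
r.servo_line([.146,.504,.33],vel=.25)
r.reach([.585,.0552,.33],M)
r.servo_line([.585,.0552,.20],vel=.15)
r.wait(.2); s=r.get_state(); print(s["clock"],s["tool_pos"],s["ft_force"],s["width"])
z,l=descend(.585,.0552,.20,.184,1.0,.001)
print(l[::3],l[-1]); print(r.get_state()["clock"])
E
```

```text
4.7917 [0.58568136 0.05525898 0.2010163 ] [-0.31605863  0.03079643 -0.05309165] 0.0003862119228084536
[(0.199, 0.1991, 1.26)] (0.199, 0.1991, 1.26)
5.0417
```

```bash
python3 - <<'E'
from h import *
z,l=descend(.585,.0552,.199,.173,6.0,.001)
print(l); print(r.get_state()["clock"],r.get_state()["tool_pos"])
E
```

```text
[(0.198, 0.1979, -2.17), (0.197, 0.1969, -0.73), (0.196, 0.1959, -1.34), (0.195, 0.1949, -1.2), (0.194, 0.1939, -1.75), (0.193, 0.1929, -1.85), (0.192, 0.1919, -1.74), (0.191, 0.1909, -0.49), (0.19, 0.1899, -0.94), (0.189, 0.1889, -0.71), (0.188, 0.1879, -1.69), (0.187, 0.1869, -1.03), (0.186, 0.1859, -0.29), (0.185, 0.1849, -1.68), (0.184, 0.1841, -0.3), (0.183, 0.1831, 0.89), (0.182, 0.182, 1.61), (0.181, 0.1809, 0.87), (0.18, 0.1799, 0.88), (0.179, 0.1789, -0.11), (0.178, 0.1779, 0.77), (0.177, 0.1769, 0.46), (0.176, 0.1759, 0.33), (0.175, 0.1758, 4.71), (0.174, 0.1758, 9.52)]
11.2917 [0.58550955 0.05550969 0.17579315]
```

The force log shows contact at TCP z ≈ 0.184, friction down to 0.1758, then a hard stop. That matches home (0.157 + 0.019). Next I retract and press the green key.

```bash
python3 - <<'E'
from h import *
r.servo_line([.585,.0552,.235],M,vel=.1)
c=optics.read_camera("scene"); 
b=cv2.resize(c["pixels"][150:280,290:400],None,fx=4,fy=4,interpolation=cv2.INTER_CUBIC); cv2.imwrite("pics/s1.png",b[:,:,::-1])
kx,ky=.4662,.1184
r.servo_line([kx,ky,.235],M,vel=.15)
r.servo_line([kx,ky,.052],M,vel=.1)
r.wait(.4); print(r.get_state()["clock"])
z,l=descend(kx,ky,.052,.0425,7.5,.0005)
print(l); r.wait(.2); s=r.get_state(); print(s["clock"],s["tool_pos"],s["ft_force"])
E
```

```text
15.5333
[(0.0515, 0.0514, 0.37), (0.051, 0.051, 1.09), (0.0505, 0.0505, 0.32), (0.05, 0.05, 1.08), (0.0495, 0.0495, 1.35), (0.049, 0.049, 0.39), (0.0485, 0.0485, 0.7), (0.048, 0.048, 0.58), (0.0475, 0.0474, 0.85), (0.047, 0.047, 0.78), (0.0465, 0.0465, 0.2), (0.046, 0.0461, 2.19), (0.0455, 0.0457, 3.87), (0.045, 0.0452, 5.73), (0.0445, 0.0452, 10.16)]
19.4833 [0.4662404  0.11840614 0.04520378] [-1.80904142 -0.37647122  9.97984523]
```

View pics/s1.png

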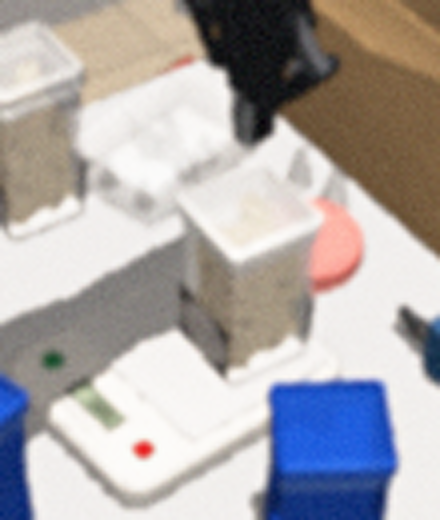

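The picture shows the lid home, with its rim flush on the box at about (250,210), and the fingers clear above it. The key's spring rise and hard stop 1.2 mm down show a full press, so I retract and hand in.

```bash
python3 - <<'E'
from h import *
r.servo_line([.4662,.1184,.052],M,vel=.05)
r.servo_line([.4662,.1184,.25],M,vel=.15); r.wait(.5)
s=r.get_state(); print(s["clock"],s["tool_pos"],s["ft_force"])
print(r.hand_in())
E
```

```text
21.75 [0.46619456 0.11839051 0.24993415] [-0.25236853  0.10625478  0.39647705]
the job is handed in; nothing more can be done
None
```

The lid was pressed fully home, the green key was pressed and released with the fingers off the box, and the job was handed in at about 22 s; no verdict came back.

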